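Gather the bushes in the tote's low corner and hold it for picking

ROBOT

A 6-joint arm with a two-finger parallel gripper is mounted at the origin on a cart in front of the work surface, level with it; the furniture and walls round the work are solid. World frame = base frame: x ahead of the robot, y to its left, z up, the work surface at z = 0. Lengths are in m, angles in degrees, forces in N, time in s.
With the tool pointing down it reaches from about 0.3 to 0.75 m from the base axis. Payload 8.5 kg.
Tool frame: the origin (TCP) lies at the very end of the fingers, on their centre line; the grasp point (between the pads) lies 19 mm behind it (env.tcp_to_grasp is the distance from the TCP to the grasp point, in m); z points along the fingers, y is the line along which they close (so a half turn about z gives the same grasp; the last joint's range is limited). The gripper opens to 85 mm and grips with 20 to 120 N. Pads are 22 mm wide; open, the fingers measure 114 mm over their backs; the gripper's body (76 mm by 85 mm) begins 54 mm behind the grasp point. The pads swing forward as they close: fully open they stand 13 mm farther back than shut.
Start: joints at [63.925, 21.807, 74.336, -0, 83.858, -12.336], TCP at [0.131, 0.534, 0.231] pointing down, gripper open.
Joint ranges: [-178.18, 178.18], [-50.72, 133.34], [12.68, 142.11], [-81.47, 261.47], [9.98, 163.14], [-165.26, 165.26]. Speed limits (degrees/s): [136.94, 136.94, 180, 180, 180, 180].

INTERFACE

Orientations are given as a 3x3 rotation matrix whose columns are the frame's x, y, z axes.
In Python, from rig import status, get_image, env gives the robot as it stands.
- The arm moves only by the shell command python3 -m handwheel 'ROWS' [FORCE]. ROWS is text: rows parted by semicolons, each of 7 numbers parted by spaces: the shift along the world's x, y, z in cm, then the turn, a rotation vector about the world's x, y, z in degrees, then the opening, from 0 (shut) to 1 (fully open). In form: dx dy dz wx wy wz gripper; .... A call has 1 to 8 rows; each row is the pose to reach, as a shift and turn from the pose commanded when the call began; what a row does not reach only later rows make up. A row lasts 1/12 s, in which the tool goes at most 41.7 mm and 7.16 degrees, less where a joint would pass 70% of its speed; a pose out of reach is approached as far as the arm can. A call with a gripper value outside its range is refused whole. The fingers move at their own pace and stop on an object; FORCE is the grip in N (left out, the last holds). Time passes only in rows, so rows that repeat a pose let the fingers close. It gives the time, the measured TCP pose, the force, the opening and the grip force at its end, in the units of the state.
- status.observe(): the state, without advancing time (a new reading comes with each control period).
- get_image(name): name is "side" or "top"; returns a dict with "color" (384x512x3 uint8, red, green, blue), "vertical_fov" (degrees; the focal length in pixels is half the picture's height over the tangent of half this angle, whatever the lens; pixels are square), "cx", "cy" (the principal point, pixels), "k1" (the pictures are not rectified: a ray, as slopes to the right and down, at radius r is drawn at 1 + k1 r^2 times it, then the intrinsics apply), "xyz" and "orientation" of the camera in the world. Camera axes: x right, y down, z forward; pixel columns grow to the right and rows downward; lengths in m; the calibration is good to about 2 mm. A picture is of the moment at which its call begins. There is no depth.
- env.close_job(): hands the job in; it is judged then, once.
The state is a dict: "time_s": time; "q": joint angles; "qvel": joint speeds; "joint_efforts": joint torques, N m; "position": TCP position; "tool_rot": TCP orientation; "ft_force": force on the tool from outside, world axes, zero at the start; "wrist_torque": the same for the moment, N m; "grip_width": finger opening in m; "gripper_force": force on a finger pad.
Only numpy, scipy, OpenCV 4.12 (cv2) and the standard library are available. Lean on these libraries where they do the work, as an engineer would, in place of code of your own. Each camera call takes 0.05 s, during which the arm holds its last target. There are 200 camera calls.

TASK

Tip the three brass bushes out of the steel scoop into the blue tote to join the two already there, and stand the empty scoop back on the bench. Then pick the tote up by the grey grip of its bow and tilt it until all five bushes have slid together into its low, yellow-edged corner, without spilling any or disturbing the things around. Finish while holding it like that, still, tilted and well clear of the bench, so that the inspector can take the bushes out with tweezers: do not put it down.

Things in the scene. Friction and masses are not known exactly. Their poses are not given: they have to be found in the camera images.
- tote: Open blue plastic tote, loose on the bench, 170 x 130 mm (along its x and y), walls 45 mm high and 3 mm thick, floor 3 mm thick, smooth inside (friction about 0.22), 0.22 kg. Origin: centre of the underside; z up. Its corner at -x, -y is low, with yellow edging. A steel carrying bow stands over the middle, along x, from end wall to end wall; bushes slide freely beneath it.
- tote_grip (a point): Middle of the grey ribbed grip on the tote's bow: over the tote's centre, 100 mm above its underside. The grip is a flat-sided bar 76 mm long (along tote x), 14 mm thick (y) and 24 mm high. The bow's legs stand 87 mm either side of it along x. Axes as the tote's.
- low_corner (a point): Inner floor corner of the tote's low, yellow-edged corner: at x -82, y -62, z 3 mm in the tote's frame; axes as the tote's. There the two walls are only 26 mm high for 50 mm along each, then rise to 45 mm over the next 25 mm. Tilted about 40 degrees towards this corner, the tote lets all bushes slide into it.
- scoop: Steel hand scoop standing flat on the bench, 0.14 kg empty. Origin: centre of the pan's underside; z up; open mouth at +y, handle at -y. Pan 62 mm wide (x), 90 mm long (y -45 to +45 mm), floor 2 mm thick, smooth (friction about 0.22); back wall 34 mm high, sides falling from 34 to 11 mm at the mouth.
- scoop_grip (a point): Middle of the scoop's red handle, in the scoop's frame at y -95, z 36 mm. The handle is a flat-sided level bar 66 mm long (y), 14 mm thick (x) and 18 mm high; axes as the scoop's.
- scoop_lip (a point): Middle of the scoop's pouring lip, upper edge: in the scoop's frame at y +45.5, z 5.5 mm. The last 21 mm of the floor rise 3.5 mm (10 degrees) to it: bushes stay in while the scoop is carried level and slide out when it is tipped 35 to 45 degrees.
- bush_1_mid (a point): Centre of a turned brass bush, a ring 22 mm in diameter, 15 mm high with a 13 mm bore, 31 g; starts standing in the scoop. z is its axis.
- bush_2_mid (a point): Centre of a turned brass bush, a ring 22 mm in diameter, 15 mm high with a 13 mm bore, 31 g; starts standing in the scoop. z is its axis.
- bush_3_mid (a point): Centre of a turned brass bush, a ring 22 mm in diameter, 15 mm high with a 13 mm bore, 31 g; starts standing in the scoop. z is its axis.
- bush_4_mid (a point): Centre of a turned brass bush, a ring 22 mm in diameter, 15 mm high with a 13 mm bore, 31 g; starts standing in the tote. z is its axis.
- bush_5_mid (a point): Centre of a turned brass bush, a ring 22 mm in diameter, 15 mm high with a 13 mm bore, 31 g; starts standing in the tote. z is its axis.
- petri_dish: Clear petri dish, 63 mm across, 16 mm high, left of the tote: a bystander. Origin: centre of its underside.
- tweezers: Steel tweezers, 136 mm long, lying left of the tote: a bystander. Origin: underside, middle.
- loupe: Clear loupe with a black top, 41 mm across, 42 mm high, behind the tote: a bystander. Origin: centre of its underside.
- specimen_pot: White screw-lid pot, 47 mm across, 43 mm high, behind the tote: a bystander. Origin: centre of its underside.
- marker: Red and white marker pen, 135 mm long, 16 mm thick, lying near the bench's front edge: a bystander. Origin: underside, middle.

How it is judged (in metres and radians):
On the way, in this order (a step that is already met when the one before it is completed fails the run):
1. the scoop is tipped with its lip over the tote (angle between scoop's own z axis and vertical above 0.35 rad and height (world z) of scoop_lip above 0.02 m and horizontal distance between scoop_lip and tote below 0.11 m), for 0.1 s.
2. all five bushes lie in the tote and the empty scoop stands on the bench, released (x of bush_1_mid in the frame of tote between -0.085 and 0.085 m and y of bush_1_mid in the frame of tote between -0.065 and 0.065 m and z of bush_1_mid in the frame of tote between 0 and 0.045 m and x of bush_2_mid in the frame of tote between -0.085 and 0.085 m and y of bush_2_mid in the frame of tote between -0.065 and 0.065 m and z of bush_2_mid in the frame of tote between 0 and 0.045 m and x of bush_3_mid in the frame of tote between -0.085 and 0.085 m and y of bush_3_mid in the frame of tote between -0.065 and 0.065 m and z of bush_3_mid in the frame of tote between 0 and 0.045 m and x of bush_4_mid in the frame of tote between -0.085 and 0.085 m and y of bush_4_mid in the frame of tote between -0.065 and 0.065 m and z of bush_4_mid in the frame of tote between 0 and 0.045 m and x of bush_5_mid in the frame of tote between -0.085 and 0.085 m and y of bush_5_mid in the frame of tote between -0.065 and 0.065 m and z of bush_5_mid in the frame of tote between 0 and 0.045 m and height (world z) of scoop below 0.008 m and angle between scoop's own z axis and vertical below 0.08 rad and contact force between scoop and the fingers below 0.1 N and linear speed of scoop below 0.02 m/s), for 0.2 s.
3. the tote is lifted clear of the bench with all five bushes in it (x of bush_1_mid in the frame of tote between -0.085 and 0.085 m and y of bush_1_mid in the frame of tote between -0.065 and 0.065 m and z of bush_1_mid in the frame of tote between 0 and 0.045 m and x of bush_2_mid in the frame of tote between -0.085 and 0.085 m and y of bush_2_mid in the frame of tote between -0.065 and 0.065 m and z of bush_2_mid in the frame of tote between 0 and 0.045 m and x of bush_3_mid in the frame of tote between -0.085 and 0.085 m and y of bush_3_mid in the frame of tote between -0.065 and 0.065 m and z of bush_3_mid in the frame of tote between 0 and 0.045 m and x of bush_4_mid in the frame of tote between -0.085 and 0.085 m and y of bush_4_mid in the frame of tote between -0.065 and 0.065 m and z of bush_4_mid in the frame of tote between 0 and 0.045 m and x of bush_5_mid in the frame of tote between -0.085 and 0.085 m and y of bush_5_mid in the frame of tote between -0.065 and 0.065 m and z of bush_5_mid in the frame of tote between 0 and 0.045 m and height (world z) of low_corner above 0.03 m and contact force between tote and the fingers above 1 N), for 0.2 s.
At the end, for the whole second after the job is handed in: The fingers hold the tote still, its floor tilted 0.3 to 1.0 rad from level, the low corner more than 30 mm above the bench; all five bushes lie still inside it with their centres within 85 mm of the low inner corner; the empty scoop stands upright on the bench, not touched (all of step 3 and distance between each of bush_1_mid, bush_2_mid, bush_3_mid, bush_4_mid, bush_5_mid and low_corner below 0.085 m and linear speed of each of bush_1, bush_2, bush_3, bush_4, bush_5, tote below 0.03 m/s and angle between tote's own z axis and vertical between 0.3 and 1 rad and contact force between tote and scoop below 0.1 N and height (world z) of scoop below 0.008 m and angle between scoop's own z axis and vertical below 0.08 rad and contact force between scoop and the fingers below 0.1 N and linear speed of scoop below 0.02 m/s); the arm keeps its last pose, push and grip.
It fails at once if a bush is spilled on the bench ((height (world z) of bush_1_mid below 0.02 m and distance between bush_1_mid and tote above 0.13 m and distance between bush_1_mid and scoop above 0.085 m) or (height (world z) of bush_2_mid below 0.02 m and distance between bush_2_mid and tote above 0.13 m and distance between bush_2_mid and scoop above 0.085 m) or (height (world z) of bush_3_mid below 0.02 m and distance between bush_3_mid and tote above 0.13 m and distance between bush_3_mid and scoop above 0.085 m) or (height (world z) of bush_4_mid below 0.02 m and distance between bush_4_mid and tote above 0.13 m and distance between bush_4_mid and scoop above 0.085 m) or (height (world z) of bush_5_mid below 0.02 m and distance between bush_5_mid and tote above 0.13 m and distance between bush_5_mid and scoop above 0.085 m)).
It fails at once if a bystander is pushed more than 30 mm (distance of any of petri_dish, tweezers, loupe, specimen_pot, marker from where it was at the start of the episode above 0.03 m).
It also fails if it takes over 64 s, if anything falls off the work surface, if the arm or the gripper's body presses on something with over 40 N, if the wrist force passes 120 N, or if a joint passes its speed limit or range.

## Working session

There is one attempt and no reset: what is moved stays moved. The work goes in short steps, Python scripts to look and compute and a shell command to move; the robot and the scene stay as the last step left them, time stands still between calls to the robot, and variables do not carry over. Pictures are saved under pics/ and viewed, at most 10 in all, crops included, and the job is handed in when it is done.

```bash
ls; mkdir -p pics
python3 - <<'E'
from rig import status,get_image,env
import cv2
for n in("top","side"):
    d=get_image(n); cv2.imwrite(f"pics/{n}0.png",d["color"][:,:,::-1])
    print(n,{k:v for k,v in d.items() if k!="color"})
print(status.observe(), env.tcp_to_grasp)
E
```

```text
pics
top {'vertical_fov': 50.56413124031308, 'cx': 260.28278348471883, 'cy': 185.3786456925699, 'k1': 0.011225997559484243, 'xyz': array([ 0.39394586, -0.02105905,  1.12818586]), 'orientation': array([[-0.0184521 , -0.99251571,  0.12071488],
       [-0.99975995,  0.01974239,  0.00950142],
       [-0.0118135 , -0.12051058, -0.99264175]])}
side {'vertical_fov': 43.30659490241901, 'cx': 259.7394984577825, 'cy': 201.95700268965703, 'k1': -0.16224083082690266, 'xyz': array([ 0.57942169, -0.97501723,  0.8453916 ]), 'orientation': array([[ 0.99784349,  0.03683616, -0.05432739],
       [ 0.0655482 , -0.60254101,  0.79539158],
       [-0.00343531, -0.79723737, -0.60365617]])}
{'time_s': 0.1, 'q': array([ 6.39279918e+01,  2.18389281e+01,  7.43800307e+01, -1.49717198e-03,
        8.38585372e+01, -1.23371660e+01]), 'qvel': array([-0.01126103, -0.09585757, -0.18688752,  0.02288423,  0.06279368,
       -0.06560679]), 'joint_efforts': array([ 2.97462764e-03, -4.49229383e+01, -2.31652004e+01, -2.21424998e-04,
        3.69174813e-03, -2.04654827e-05]), 'position': array([0.13048739, 0.53402142, 0.23075891]), 'tool_rot': array([[-9.71405509e-01,  2.37425801e-01, -5.71113668e-04],
       [ 2.37426341e-01,  9.71404771e-01, -1.22634505e-03],
       [ 2.63616586e-04, -1.32687577e-03, -9.99999085e-01]]), 'ft_force': array([0.10952565, 0.13370881, 0.59795747]), 'wrist_torque': array([-0.00695512, -0.00085941, -0.03610634]), 'gripper_force': 0.0, 'grip_width': 0.08527694872544991} 0.0187
```

View pics/top0.png

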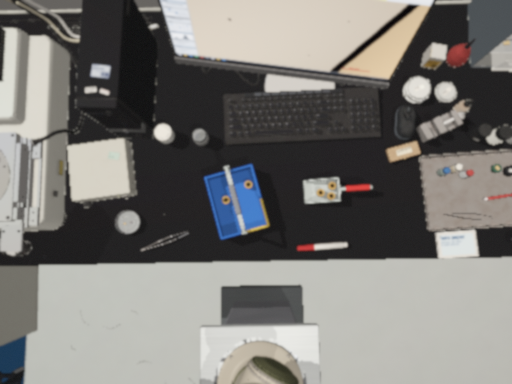

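View pics/side0.png

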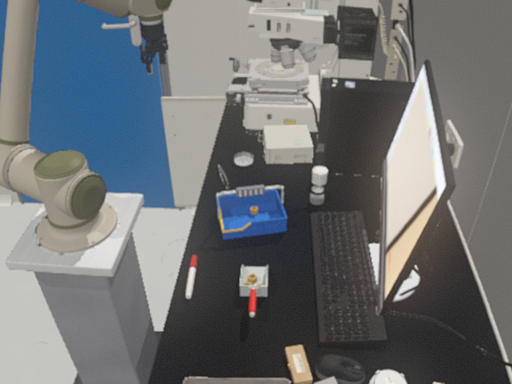

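Top: the tote is at about (237,201) with its yellow corner at lower right (268,228). The scoop pan is at (322,190) with its red handle to the right (-y), ending near (372,187). I'll enlarge both views next.

```bash
python3 - <<'E'
import cv2
a=cv2.imread("pics/top0.png")[150:262,190:385]; cv2.imwrite("pics/t1.png",cv2.resize(a,None,fx=4,fy=4,interpolation=cv2.INTER_CUBIC))
a=cv2.imread("pics/side0.png")[175:325,180:330]; cv2.imwrite("pics/s1.png",cv2.resize(a,None,fx=4,fy=4,interpolation=cv2.INTER_CUBIC))
E
cat > h.py <<'E'
import numpy as np,cv2
from rig import get_image,status
def K(d):
    H,W=d["color"].shape[:2]; f=H/2/np.tan(np.radians(d["vertical_fov"]/2))
    return np.array([[f,0,d["cx"]],[0,f,d["cy"]],[0,0,1.]]),np.array([d["k1"],0,0,0,0.])
def ray(d,px):
    k,D=K(d); p=cv2.undistortPoints(np.array(px,float).reshape(-1,1,2),k,D).reshape(-1,2)
    return np.c_[p,np.ones(len(p))]@d["orientation"].T
def at(d,px,z):
    r=ray(d,px); return d["xyz"]+r*((np.array(z)-d["xyz"][2])/r[:,2])[:,None]
def proj(d,P):
    k,D=K(d); R=d["orientation"].T
    return cv2.projectPoints(np.array(P,float).reshape(-1,1,3),cv2.Rodrigues(R)[0],-R@d["xyz"],k,D)[0].reshape(-1,2)
E
```

```text
(no output)
```

View pics/t1.png

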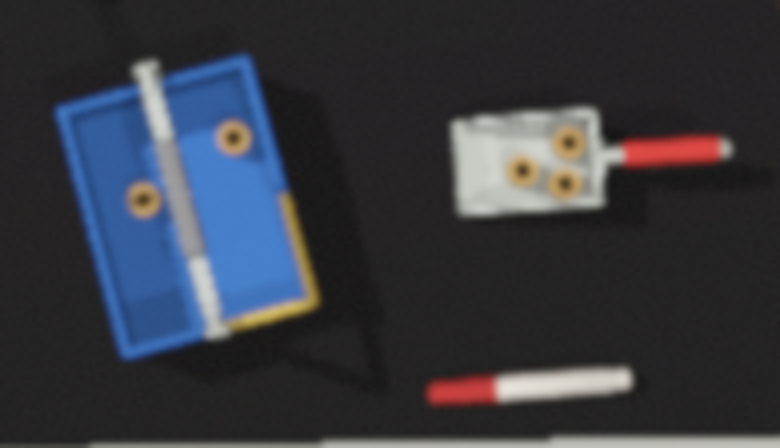

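View pics/s1.png

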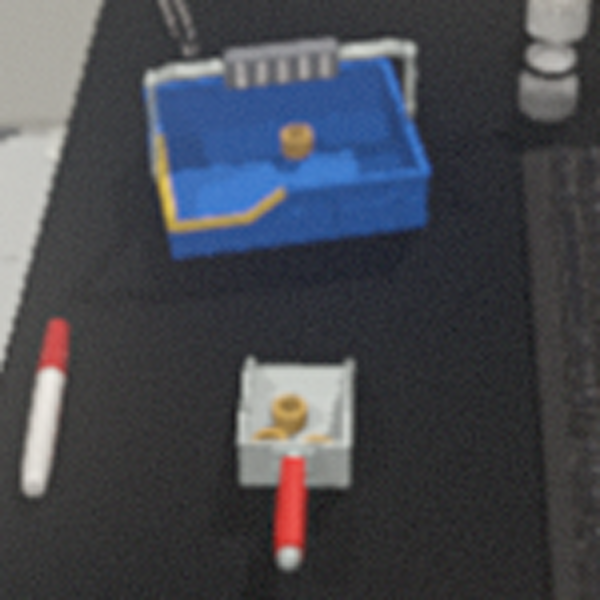

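Top crop: tote rim corners are at (57,107), (249,58), (125,357), and the yellow corner is at (316,304). The grip runs (163,140)–(197,255), and the scoop handle (624,154)–(722,149). Side crop: the tote bottom corners are at (174,257) and (427,222), and the grip centre is at (282,62). The scoop back bottom is at (240,485)–(351,487). I'll fit both poses.

```bash
cat > fit.py <<'E'
from h import *
from scipy.optimize import least_squares
ds={n:get_image(n) for n in("top","side")}
def T(c):return np.array(c)/4+[190,150]-.375
def S(c):return np.array(c)/4+[180,175]-.375
tote=[("top",(85,65,45),T((57,107))),("top",(85,-65,45),T((249,58))),("top",(-85,65,45),T((125,357))),("top",(-85,-65,26),T((318,304))),
("top",(38,0,112),T((163,140))),("top",(-38,0,112),T((197,255))),
("side",(-85,-65,0),S((174,257))),("side",(85,-65,0),S((427,224))),("side",(85,-65,45),S((430,173))),("side",(0,0,100),S((282,64)))]
scoop=[("top",(-31,45,11),T((460,215))),("top",(31,45,11),T((452,122))),("top",(31,-45,34),T((598,108))),("top",(-31,-45,34),T((605,206))),
("top",(0,-62,45),T((624,154))),("top",(0,-128,45),T((722,149))),("side",(-31,-45,0),S((240,483))),("side",(31,-45,0),S((351,487))),("side",(-31,-45,34),S((238,434))),("side",(31,-45,34),S((354,436)))]
for nm,L,g in(("tote",tote,(.36,0,.2)),("scoop",scoop,(.4,-.2,0))):
    def W(p,c):
        c=np.array(c)/1000; a,b=np.cos(p[2]),np.sin(p[2]); return [p[0]+a*c[0]-b*c[1],p[1]+b*c[0]+a*c[1],c[2]]
    f=lambda p:np.concatenate([proj(ds[n],W(p,c))[0]-u for n,c,u in L])
    r=least_squares(f,g,loss="soft_l1"); print(nm,r.x[:2].round(4),np.degrees(r.x[2]).round(2)); print(r.fun.reshape(-1,2).round(1).tolist())
    pts={"tote":[(0,0,100),(-82,-62,3)],"scoop":[(0,-95,36),(0,45.5,5.5)]}[nm]
    for c in pts:print(np.round(W(r.x,c),4))
d=ds["top"]
for n,px in(("b4",(233,138)),("b5",(143,200))):print(n,at(d,[T(px)],[.018])[0].round(3))
for n,px in(("dish",(128,222)),("tw_r",(188,233)),("loupe",(200,136)),("mk0",(299,248)),("mk1",(347,245))):print(n,at(d,[px],[.01])[0].round(3))
E
python3 fit.py
```

```text
tote [0.4846 0.0544] 14.63
[[0.8, 1.0], [-0.7, 0.3], [0.1, -0.3], [-0.9, -0.2], [0.0, -0.2], [-0.5, 0.1], [0.3, 0.6], [0.0, 0.7], [-0.2, 0.4], [0.3, 0.1]]
[0.4846 0.0544 0.1   ]
[ 0.4209 -0.0263  0.003 ]
scoop [ 0.5113 -0.176 ] 1.96
[[0.3, -0.5], [0.8, 0.5], [-1.7, 1.1], [-1.7, -0.7], [-0.3, 0.1], [-0.1, 0.0], [0.7, 0.0], [-0.3, -0.4], [0.7, 2.2], [-1.0, 2.3]]
[ 0.5146 -0.271   0.036 ]
[ 0.5098 -0.1306  0.0055]
b4 [0.533 0.024 0.018]
b5 [0.492 0.086 0.018]
dish [0.436 0.355 0.01 ]
tw_r [0.403 0.19  0.01 ]
loupe [0.673 0.157 0.01 ]
mk0 [ 0.357 -0.112  0.01 ]
mk1 [ 0.362 -0.243  0.01 ]
```

The fits agree to under 1 px for the tote and about 2 px for the scoop. I'll move above the scoop handle.

```bash
python3 -m handwheel '38.4 -80.5 0 0 0 -74.3 1;38.4 -80.5 0 0 0 -74.3 1;38.4 -80.5 0 0 0 -74.3 1;38.4 -80.5 0 0 0 -74.3 1;38.4 -80.5 0 0 0 -74.3 1;38.4 -80.5 0 0 0 -74.3 1;38.4 -80.5 0 0 0 -74.3 1;38.4 -80.5 0 0 0 -74.3 1'
```

```text
time_s: 0.87
position: [0.2742, 0.2316, 0.2314]
tool_rot: [[-0.32, 0.947, 0.0], [0.947, 0.32, 0.0], [0.0, 0.0, -1.0]]
ft_force: [1.1, 0.8, -0.1]
grip_width: 0.0852
gripper_force: 0.0
```

```bash
python3 -m handwheel '24 -50.3 0 0 0 -16.7 1;24 -50.3 0 0 0 -16.7 1;24 -50.3 0 0 0 -16.7 1;24 -50.3 0 0 0 -16.7 1;24 -50.3 0 0 0 -16.7 1;24 -50.3 0 0 0 -16.7 1;24 -50.3 0 0 0 -16.7 1;24 -50.3 0 0 0 -16.7 1' >/dev/null
python3 - <<'E'
from h import *
s=status.observe();p=s["position"];y=s["tool_rot"][:,1]
print(p,np.degrees(np.arctan2(y[1],y[0])),s["q"]); print((np.array([.5146,-.271,.0175])-p)*100)
E
```

```text
[ 0.41796247 -0.06968708  0.23135237] 2.2224128148097724 [-2.55687213e+01  9.02836878e+00  9.26175923e+01  6.20634848e-03
  7.83457577e+01 -2.77923875e+01]
[  9.66375314 -20.13129156 -21.38523745]
```

```bash
python3 -m handwheel '9.7 -20.1 -10 0 0 0 1;9.7 -20.1 -10 0 0 0 1;9.7 -20.1 -10 0 0 0 1;9.7 -20.1 -10 0 0 0 1;9.7 -20.1 -10 0 0 0 1;9.7 -20.1 -10 0 0 0 1;9.7 -20.1 -10 0 0 0 1;9.7 -20.1 -10 0 0 0 1' >/dev/null
python3 - <<'E'
from h import *
s=status.observe();p=s["position"];y=s["tool_rot"][:,1]
print(p,np.degrees(np.arctan2(y[1],y[0])),s["q"]); print((np.array([.5146,-.271,.0175])-p)*100)
d=get_image("top");e=get_image("side")
a=d["color"][150:262,270:385,::-1];b=e["color"][210:350,180:330,::-1]
u=lambda a,h:cv2.resize(a,(int(a.shape[1]*h/a.shape[0]),h),interpolation=cv2.INTER_CUBIC)
cv2.imwrite("pics/c2.png",np.hstack([u(a,380),u(b,380)]))
E
```

```text
[ 0.51444835 -0.26942994  0.12966695] 2.168303272336872 [-3.93161022e+01  3.00227872e+01  7.82829401e+01  1.37219118e-03
  7.18526595e+01 -4.14847258e+01]
[  0.0151645   -0.15700578 -11.21669494]
```

View pics/c2.png

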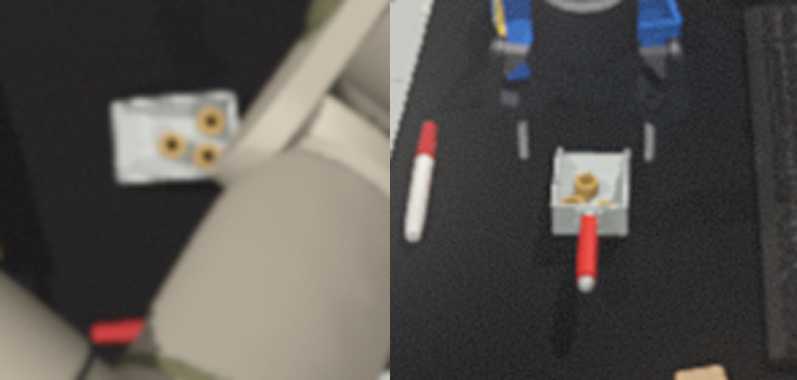

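The side view shows the fingers at columns 523 and 649 straddling the red handle at 586, so they are centred. I'll descend and grip.

```bash
python3 -m handwheel '0 -0.1 -4 0 0 0 1;0 -0.1 -8 0 0 0 1;0 -0.1 -10 0 0 0 1;0 -0.1 -11.2 0 0 0 1;0 -0.1 -11.2 0 0 0 1' && python3 -m handwheel '0 0 0 0 0 0 0;0 0 0 0 0 0 0;0 0 0 0 0 0 0;0 0 0 0 0 0 0;0 0 0 0 0 0 0;0 0 0 0 0 0 0;0 0 0 0 0 0 0;0 0 0 0 0 0 0' 90
```

```text
time_s: 2.72
position: [0.5137, -0.2677, 0.0179]
tool_rot: [[-0.041, 0.999, -0.003], [0.999, 0.041, 0.002], [0.003, -0.003, -1.0]]
ft_force: [-0.6, -0.1, -0.3]
grip_width: 0.0853
gripper_force: 0.0
time_s: 3.38
position: [0.5149, -0.2695, 0.0198]
tool_rot: [[-0.039, 0.999, 0.001], [0.999, 0.039, -0.0], [-0.0, 0.001, -1.0]]
ft_force: [-0.8, 0.6, 6.0]
grip_width: 0.0125
gripper_force: 87.7
```

Gripped: pad force 88 N, opening 12.5 mm. I'll work out the carry and pour poses.

```bash
cat > pour.py <<'E'
from h import *
from scipy.spatial.transform import Rotation as R
tcp=np.array([.5149,-.2695,.0198]); off=np.array([.5098,-.1306,.0055])-tcp
a=np.radians(14.6); ux=np.array([np.cos(a),np.sin(a),0]); uy=np.array([-np.sin(a),np.cos(a),0])
tote=np.array([.4846,.0544,0])
Rz=R.from_rotvec([0,0,12.6],degrees=True)
def tgt(th,x=-12,y=-33,z=62):
    lip=tote+ux*x/1e3+uy*y/1e3+[0,0,z/1e3]
    Rt=R.from_rotvec(-np.radians(th)*ux)*Rz
    return lip-Rt.apply(off),R.from_rotvec(-th*ux,degrees=True).as_rotvec(degrees=True)
if __name__=="__main__":
    p0,_=tgt(0); print("level",p0,(p0-tcp)*100)
    for th in(10,20,30,40,45):
        p,w=tgt(th); print(th,((p-p0)*100).round(2),w.round(2))
E
python3 pour.py
python3 -m handwheel '0 0 0.3 0 0 0 0;0 0 0.8 0 0 0 0;0 0 1.6 0 0 0 0;0 0 2.6 0 0 0 0;0 0 3.6 0 0 0 0;0 0 4.6 0 0 0 0;0 0 5.3 0 0 0 0;0 0 5.6 0 0 0 0'
```

```text
level [ 0.51658305 -0.11500154  0.0763    ] [ 0.16830505 15.44984574  5.65      ]
10 [-0.12  0.44  2.39] [-9.68 -2.52 -0.  ]
20 [-0.33  1.28  4.67] [-19.35  -5.04  -0.  ]
30 [-0.65  2.49  6.76] [-29.03  -7.56  -0.  ]
40 [-1.05  4.04  8.6 ] [-38.71 -10.08  -0.  ]
45 [-1.28  4.92  9.41] [-43.55 -11.34  -0.  ]
time_s: 4.05
position: [0.5151, -0.2698, 0.077]
tool_rot: [[-0.04, 0.999, 0.002], [0.999, 0.04, -0.001], [-0.002, 0.002, -1.0]]
ft_force: [0.3, -0.1, -2.6]
grip_width: 0.0124
gripper_force: 87.7
```

```bash
python3 -m handwheel '0 0.3 0.2 0 0 0.8 0;0 0.9 0.5 0 0 2 0;0 1.8 0.8 0 0 3.5 0;0 2.9 1 0 0 5 0;0 4.1 1 0 0 6.5 0;0.1 5.3 1 0 0 8 0;0.1 6.4 1 0 0 9.5 0;0.1 7.4 1 0 0 11 0' >/dev/null; python3 -m handwheel '0 1 0 0 0 1.6 0;0 2 0 0 0 1.6 0;0 3 0 0 0 1.6 0;0.1 4 0 0 0 1.6 0;0.1 4.9 0 0 0 1.6 0;0.1 5.7 0 0 0 1.6 0;0.1 6.3 0 0 0 1.6 0;0.1 6.6 0 0 0 1.6 0'
python3 - <<'E'
from h import *
d=get_image("top");e=get_image("side")
a=d["color"][150:262,190:340,::-1];b=e["color"][175:315,190:330,::-1]
u=lambda a,h:cv2.resize(a,(int(a.shape[1]*h/a.shape[0]),h),interpolation=cv2.INTER_CUBIC)
cv2.imwrite("pics/c3.png",np.hstack([u(a,340),u(b,340)]))
E
```

```text
time_s: 5.38
position: [0.5166, -0.1286, 0.0853]
tool_rot: [[-0.257, 0.966, -0.0], [0.966, 0.257, 0.0], [0.0, -0.0, -1.0]]
ft_force: [-0.1, 0.5, -2.9]
grip_width: 0.0122
gripper_force: 87.8
```

View pics/c3.png

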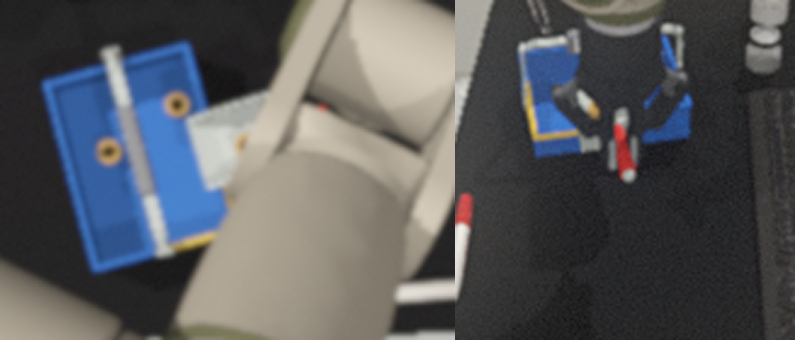

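The top view shows the scoop lip, around (197,155), just inside the tote's right wall, short of the bow. A bush is still in the pan at (240,145). I'll move in slightly and tip.

```bash
python3 -m handwheel '0 0.6 -0.3 0 0 0 0;0 1.3 -0.6 0 0 0 0;0 1.5 0.6 -4.8 -1.3 0 0;-0.1 1.8 1.8 -9.7 -2.5 0 0;-0.2 2.2 2.9 -14.5 -3.8 0 0;-0.3 2.6 4.1 -19.4 -5 0 0;-0.5 3.2 5.1 -24.2 -6.3 0 0;-0.6 3.8 6.2 -29 -7.6 0 0' && python3 -m handwheel '-0.2 0.7 0.9 -4.8 -1.3 0 0;-0.4 1.5 1.8 -9.7 -2.5 0 0;-0.4 1.5 1.8 -9.7 -2.5 0 0;-0.4 1.5 1.8 -9.7 -2.5 0 0;-0.4 1.5 1.8 -9.7 -2.5 0 0;-0.4 1.5 1.8 -9.7 -2.5 0 0;-0.4 1.5 1.8 -9.7 -2.5 0 0;-0.4 1.5 1.8 -9.7 -2.5 0 0'
python3 - <<'E'
from h import *
print(status.observe()["q"].round(1))
d=get_image("top");e=get_image("side")
a=d["color"][150:262,190:340,::-1];b=e["color"][175:315,190:330,::-1]
u=lambda a,h:cv2.resize(a,(int(a.shape[1]*h/a.shape[0]),h),interpolation=cv2.INTER_CUBIC)
cv2.imwrite("pics/c4.png",np.hstack([u(a,340),u(b,340)]))
E
```

```text
time_s: 6.15
position: [0.5104, -0.0907, 0.1478]
tool_rot: [[-0.222, 0.967, 0.129], [0.835, 0.256, -0.486], [-0.503, -0.0, -0.864]]
ft_force: [0.9, -0.6, -3.6]
grip_width: 0.0127
gripper_force: 87.9
time_s: 6.82
position: [0.5067, -0.0772, 0.1652]
tool_rot: [[-0.197, 0.967, 0.161], [0.741, 0.254, -0.622], [-0.642, -0.003, -0.767]]
ft_force: [-0.2, -0.4, -1.8]
grip_width: 0.0126
gripper_force: 88.0
[ -4.3  22.4  97.5 -47.3  55.8   7.1]
```

View pics/c4.png

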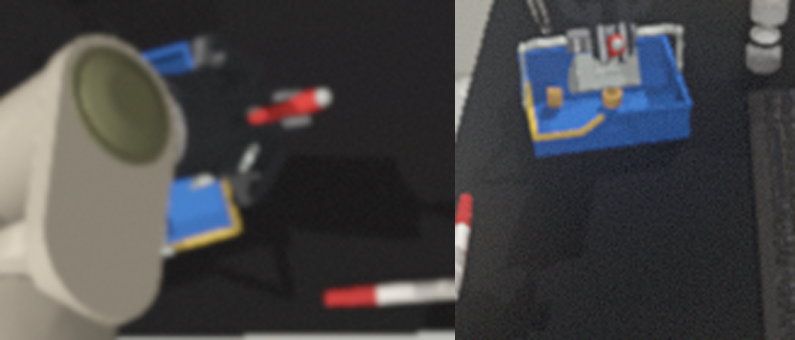

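The side view shows two bushes on the tote floor, at (554,97) and (612,98), and the wrist load has dropped. I'll tip a little further to be sure, then level and back out.

```bash
python3 -m handwheel '-0.2 0.9 1.2 -4.8 -1.3 0 0;-0.2 0.9 1.2 -4.8 -1.3 0 0;-0.2 0.9 1.2 -4.8 -1.3 0 0;-0.2 0.9 1.2 -4.8 -1.3 0 0;-0.2 0.9 1.2 -4.8 -1.3 0 0;-0.2 0.9 1.2 -4.8 -1.3 0 0' ; python3 -m handwheel '0.2 -0.9 0.2 4.8 1.3 0 0;0.4 -1.7 -0.7 9.7 2.5 0 0;0.6 -2.4 -1.7 14.5 3.8 0 0;0.8 -3 -2.8 19.4 5 0 0;0.9 -3.5 -3.9 24.2 6.3 0 0;1 -4 -5 29 7.6 0 0;1.1 -4.5 -6 33.9 8.8 0 0;1.2 -4.9 -7 38.7 10.1 0 0'; python3 -m handwheel '0 -2 0 4.8 1.3 0 0;0 -4 0 4.8 1.3 0 0;0 -6 0 4.8 1.3 0 0;0 -8 0 4.8 1.3 0 0;0 -10 0 4.8 1.3 0 0;0 -10 0 4.8 1.3 0 0'
python3 - <<'E'
from h import *
from scipy.spatial.transform import Rotation as R
s=status.observe(); p=s["position"];a=np.radians(2.24)
Rt=np.array([[-np.sin(a),np.cos(a),0],[np.cos(a),np.sin(a),0],[0,0,-1]])
print((np.array([.5149,-.2695,.0198])-p)*100, R.from_matrix(Rt@s["tool_rot"].T).as_rotvec(degrees=True),s["q"].round(1))
d=get_image("top");e=get_image("side")
a=d["color"][150:262,190:360,::-1];b=e["color"][175:335,190:330,::-1]
u=lambda a,h:cv2.resize(a,(int(a.shape[1]*h/a.shape[0]),h),interpolation=cv2.INTER_CUBIC)
cv2.imwrite("pics/c5.png",np.hstack([u(a,330),u(b,330)]))
E
```

```text
time_s: 7.42
position: [0.5047, -0.0679, 0.1772]
tool_rot: [[-0.182, 0.967, 0.179], [0.684, 0.255, -0.683], [-0.706, -0.002, -0.708]]
ft_force: [0.0, 0.3, -1.3]
grip_width: 0.0124
gripper_force: 88.1
time_s: 8.08
position: [0.517, -0.1173, 0.1074]
tool_rot: [[-0.255, 0.967, 0.024], [0.963, 0.256, -0.08], [-0.083, 0.002, -0.997]]
ft_force: [-1.0, 0.2, -0.8]
grip_width: 0.0124
gripper_force: 88.0
time_s: 8.58
position: [0.5168, -0.2203, 0.1073]
tool_rot: [[-0.253, 0.967, 0.001], [0.967, 0.253, -0.002], [-0.002, 0.001, -1.0]]
ft_force: [0.1, -0.4, -1.9]
grip_width: 0.0121
gripper_force: 88.0
[-0.18665704 -4.91642219 -8.74647071] [  0.10269353   0.05184241 -12.43069755] [-35.1  29.7  83.3  -0.   66.9 -49.8]
```

View pics/c5.png

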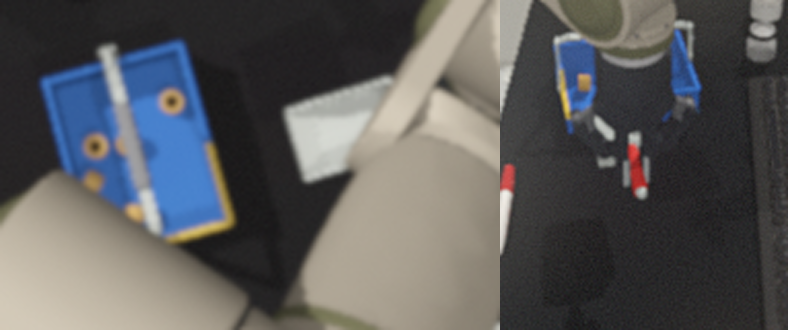

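All five bushes are visible in the tote, at (172,100), (95,147), (120,147), (93,182) and (133,212), and the visible part of the pan is empty. I'll set the scoop back down.

```bash
python3 -m handwheel '-0.1 -2.5 0 0 0 -6 0;-0.2 -4.9 -1 0 0 -12.4 0;-0.2 -4.9 -3 0 0 -12.4 0;-0.2 -4.9 -5 0 0 -12.4 0;-0.2 -4.9 -7 0 0 -12.4 0;-0.2 -4.9 -8 0 0 -12.4 0;-0.2 -4.9 -8.3 0 0 -12.4 0;-0.2 -4.9 -8.3 0 0 -12.4 0'; python3 -m handwheel '0 0 -0.1 0 0 0 0;0 0 -0.2 0 0 0 0;0 0 -0.3 0 0 0 0;0 0 -0.4 0 0 0 0;0 0 -0.4 0 0 0 0'
```

```text
time_s: 9.35
position: [0.5147, -0.2649, 0.0241]
tool_rot: [[-0.043, 0.999, -0.001], [0.999, 0.043, 0.001], [0.001, -0.001, -1.0]]
ft_force: [0.5, 0.8, -1.0]
grip_width: 0.0121
gripper_force: 87.9
time_s: 9.77
position: [0.5147, -0.2655, 0.0205]
tool_rot: [[-0.043, 0.999, 0.0], [0.999, 0.043, -0.0], [-0.0, 0.0, -1.0]]
ft_force: [-0.0, 0.2, -0.9]
grip_width: 0.0127
gripper_force: 87.9
```

```bash
python3 -m handwheel '0 0 -0.1 0 0 0 0;0 0 -0.1 0 0 0 0;0 0 -0.1 0 0 0 0'; python3 -m handwheel '0 0 0 0 0 0 0.3;0 0 0 0 0 0 0.5;0 0 0 0 0 0 0.8;0 0 0 0 0 0 1;0 0 0 0 0 0 1;0 0 0 0 0 0 1;0 0 0 0 0 0 1;0 0 0 0 0 0 1'; python3 -m handwheel '0 0 2 0 0 0 1;0 0 5 0 0 0 1;0 0 9 0 0 0 1;0 0 13 0 0 0 1;0 0 17 0 0 0 1;-2 2 20 0 0 0 1;-4 4 20 0 0 0 1;-8 4 20 0 0 0 1'
python3 - <<'E'
from h import *
d=get_image("top");e=get_image("side")
a=d["color"][150:262,190:360,::-1];b=e["color"][175:335,190:330,::-1]
u=lambda a,h:cv2.resize(a,(int(a.shape[1]*h/a.shape[0]),h),interpolation=cv2.INTER_CUBIC)
cv2.imwrite("pics/c6.png",np.hstack([u(a,336),u(b,336)]))
E
```

```text
time_s: 10.02
position: [0.5149, -0.2656, 0.0199]
tool_rot: [[-0.043, 0.999, 0.001], [0.999, 0.043, -0.001], [-0.001, 0.001, -1.0]]
ft_force: [-1.1, -0.8, 5.2]
grip_width: 0.0122
gripper_force: 89.0
time_s: 10.68
position: [0.5147, -0.2654, 0.0193]
tool_rot: [[-0.043, 0.999, -0.0], [0.999, 0.043, 0.0], [0.0, -0.0, -1.0]]
ft_force: [-0.6, 0.0, 0.0]
grip_width: 0.0855
gripper_force: 0.0
time_s: 11.35
position: [0.4358, -0.2235, 0.2209]
tool_rot: [[-0.046, 0.999, 0.004], [0.999, 0.046, -0.002], [-0.002, 0.004, -1.0]]
ft_force: [-0.6, -0.9, 0.1]
grip_width: 0.0856
gripper_force: 0.0
```

View pics/c6.png

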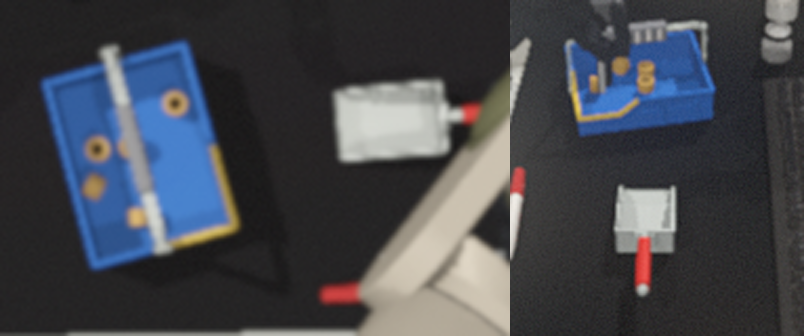

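The scoop stands upright and empty, and the tote is where it was with the bushes inside. Next I'll go above the tote grip with a -78° turn.

```bash
python3 -m handwheel '4.9 27.8 0 0 0 -78 1;4.9 27.8 0 0 0 -78 1;4.9 27.8 0 0 0 -78 1;4.9 27.8 0 0 0 -78 1;4.9 27.8 0 0 0 -78 1;4.9 27.8 0 0 0 -78 1;4.9 27.8 0 0 0 -78 1;4.9 27.8 0 0 0 -78 1' >/dev/null; python3 -m handwheel '0 0 0 0 0 -20.7 1;0 0 0 0 0 -20.7 1;0 0 0 0 0 -20.7 1;0 0 0 0 0 -20.7 1;0 0 0 0 0 -20.7 1' >/dev/null
cat > rel.py <<'E'
from h import *
from scipy.spatial.transform import Rotation as R
s=status.observe(); p=s["position"];a=np.radians(14.6)
Rt=np.array([[-np.cos(a),np.sin(a),0],[-np.sin(a),-np.cos(a),0],[0,0,-1]]).copy(); Rt[:,0]=np.cross(Rt[:,1],Rt[:,2])
print(p,(np.array([.4846,.0544,.0813])-p)*100, R.from_matrix(Rt@s["tool_rot"].T).as_rotvec(degrees=True),s["q"].round(1),s["time_s"])
E
python3 rel.py
```

```text
[0.48389395 0.05199554 0.21929451] [  0.07060513   0.24044566 -13.79945066] [-1.06438425e-02  3.74278240e-03 -6.78050551e+00] [-7.8 16.  85.2  0.  78.7 60.8] 12.5333
```

```bash
python3 -m handwheel '0.1 0.2 -1 0 0 -6.8 1;0.1 0.2 -4 0 0 -6.8 1;0.1 0.2 -7 0 0 -6.8 1;0.1 0.2 -10 0 0 -6.8 1;0.1 0.2 -12 0 0 -6.8 1;0.1 0.2 -13.3 0 0 -6.8 1;0.1 0.2 -13.8 0 0 -6.8 1;0.1 0.2 -13.8 0 0 -6.8 1'; python3 rel.py;  python3 -m handwheel '0 0 0 0 0 0 0.6;0 0 0 0 0 0 0.4;0 0 0 0 0 0 0.2;0 0 0 0 0 0 0;0 0 0 0 0 0 0;0 0 0 0 0 0 0;0 0 0 0 0 0 0;0 0 0 0 0 0 0' 110
```

```text
time_s: 13.2
position: [0.4844, 0.0539, 0.0806]
tool_rot: [[0.968, 0.25, -0.002], [0.25, -0.968, 0.0], [-0.002, -0.001, -1.0]]
ft_force: [0.1, -0.1, 0.1]
grip_width: 0.0855
gripper_force: 0.0
[0.48441442 0.05386895 0.08055476] [0.01855789 0.053105   0.07452357] [-0.0221724  -0.10361573  0.09895219] [-7.6 25.8 96.8  0.  57.5 67.9] 13.2
time_s: 13.87
position: [0.4848, 0.054, 0.0819]
tool_rot: [[0.969, 0.249, 0.001], [0.249, -0.969, -0.0], [0.001, 0.0, -1.0]]
ft_force: [-0.4, -0.5, 6.4]
grip_width: 0.0127
gripper_force: 107.9
```

```bash
python3 -m handwheel '0 0 0.3 0 0 0 0;0 0 1 0 0 0 0;0 0 2.2 0 0 0 0;0 0 3.7 0 0 0 0;0 0 5.2 0 0 0 0;0 0 6.7 0 0 0 0;0 0 8.2 0 0 0 0;0 0 9.7 0 0 0 0'; python3 -m handwheel '0 0 1.5 0 0 0 0;0 0 3 0 0 0 0;0 0 4.5 0 0 0 0;0 0 5.8 0 0 0 0;0 0 6.8 0 0 0 0;0 0 7.4 0 0 0 0;0 0 7.6 0 0 0 0;0 0 7.6 0 0 0 0';python3 -c "
from rig import status;print(status.observe()['q'].round(1))"
```

```text
time_s: 14.53
position: [0.4842, 0.054, 0.1792]
tool_rot: [[0.969, 0.249, -0.001], [0.249, -0.969, 0.0], [-0.001, -0.0, -1.0]]
ft_force: [0.1, 0.8, -3.7]
grip_width: 0.0123
gripper_force: 107.4
time_s: 15.2
position: [0.4845, 0.054, 0.2544]
tool_rot: [[0.969, 0.248, -0.0], [0.248, -0.969, 0.0], [0.0, -0.0, -1.0]]
ft_force: [0.1, -0.1, -4.3]
grip_width: 0.0124
gripper_force: 107.4
[-7.6 14.5 81.3  0.  84.2 68. ]
```

Lifted, with the load as expected. I'll tilt slowly toward the low corner, about the axis (0.785, -0.62).

```bash
python3 -m handwheel '0 0 0 0.8 -0.6 0 0;0 0 0 1.6 -1.2 0 0;0 0 0 2.4 -1.9 0 0;0 0 0 3.1 -2.5 0 0;0 0 0 3.9 -3.1 0 0;0 0 0 4.7 -3.7 0 0;0 0 0 5.5 -4.3 0 0;0 0 0 6.3 -5 0 0' >/dev/null; python3 -m handwheel '0 0 0 0.8 -0.6 0 0;0 0 0 1.6 -1.2 0 0;0 0 0 2.4 -1.9 0 0;0 0 0 3.1 -2.5 0 0;0 0 0 3.9 -3.1 0 0;0 0 0 4.7 -3.7 0 0;0 0 0 5.5 -4.3 0 0;0 0 0 6.3 -5 0 0' >/dev/null; python3 -m handwheel '0 0 0 0.8 -0.6 0 0;0 0 0 1.6 -1.2 0 0;0 0 0 2.4 -1.9 0 0;0 0 0 3.1 -2.5 0 0;0 0 0 3.9 -3.1 0 0;0 0 0 4.7 -3.7 0 0;0 0 0 5.5 -4.3 0 0;0 0 0 6.3 -5 0 0'; python3 -c "
from rig import status;print(status.observe()['q'].round(1))"
```

```text
time_s: 17.2
position: [0.4847, 0.0539, 0.2544]
tool_rot: [[0.925, 0.282, 0.255], [0.194, -0.927, 0.322], [0.327, -0.248, -0.912]]
ft_force: [0.1, -0.0, -3.1]
grip_width: 0.0124
gripper_force: 107.5
[-20.2   8.6  93.1  24.2  71.9  49.1]
```

24° so far, with the joints well inside their ranges. Continuing to about 40°.

```bash
python3 -m handwheel '0 0 0 0.8 -0.6 0 0;0 0 0 1.6 -1.2 0 0;0 0 0 2.4 -1.9 0 0;0 0 0 3.1 -2.5 0 0;0 0 0 3.9 -3.1 0 0;0 0 0 4.7 -3.7 0 0;0 0 0 5.5 -4.3 0 0;0 0 0 6.3 -5 0 0' >/dev/null; python3 -m handwheel '0 0 0 0.8 -0.6 0 0;0 0 0 1.6 -1.2 0 0;0 0 0 2.4 -1.9 0 0;0 0 0 3.1 -2.5 0 0;0 0 0 3.9 -3.1 0 0;0 0 0 4.7 -3.7 0 0;0 0 0 5.5 -4.3 0 0;0 0 0 6.3 -5 0 0' >/dev/null; python3 -m handwheel '0 0 0 0 0 0 0;0 0 0 0 0 0 0;0 0 0 0 0 0 0;0 0 0 0 0 0 0;0 0 0 0 0 0 0;0 0 0 0 0 0 0;0 0 0 0 0 0 0;0 0 0 0 0 0 0'
python3 - <<'E'
from h import *
print(status.observe()["q"].round(1))
d=get_image("top");e=get_image("side")
a=d["color"][140:262,180:300,::-1];b=e["color"][120:260,190:330,::-1]
cv2.imwrite("pics/topF.png",d["color"][:,:,::-1]);cv2.imwrite("pics/sideF.png",e["color"][:,:,::-1])
u=lambda a,h:cv2.resize(a,(int(a.shape[1]*h/a.shape[0]),h),interpolation=cv2.INTER_CUBIC)
cv2.imwrite("pics/c7.png",np.hstack([u(a,395),u(b,395)]))
E
```

```text
time_s: 19.2
position: [0.4846, 0.054, 0.2543]
tool_rot: [[0.852, 0.338, 0.401], [0.101, -0.857, 0.506], [0.514, -0.39, -0.764]]
ft_force: [-0.7, 0.5, -2.7]
grip_width: 0.0121
gripper_force: 107.7
[-28.9   7.7 101.2  42.8  69.6  31.7]
```

View pics/c7.png

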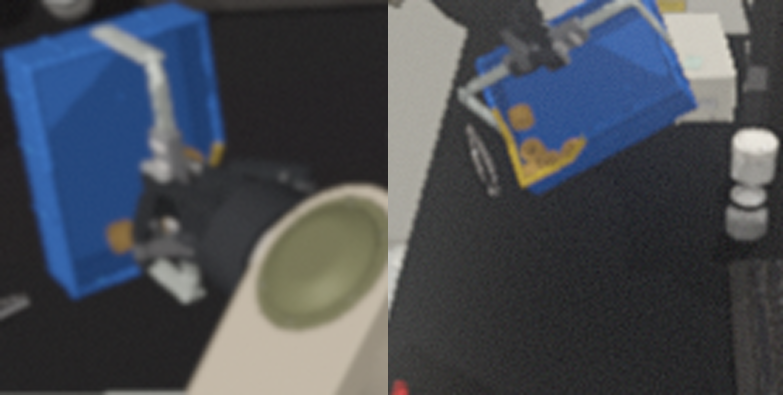

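The side view shows most bushes in the yellow corner, around (530–580,150), and one higher up against the -x end wall at (520,116). The top view shows it at (120,236). I'll compute how far from the corner it is.

```bash
cat > loc.py <<'E'
from h import *
s=status.observe();Rt=s["tool_rot"];X=np.c_[Rt[:,0],-Rt[:,1],-Rt[:,2]]
# tote x ~ tool x, tote y ~ -tool y, tote z=-tool z ; tcp at tote z .0813 (+-)
o=s["position"]-X[:,2]*.0813
def tl(d,px,h):
    r=ray(d,[px])[0]; n=X[:,2]; t=((o+n*h-d["xyz"])@n)/(r@n); return X.T@(d["xyz"]+t*r-o)
import sys
e=get_image("side");d=get_image("top")
print("corner px",proj(e,o+X@[-.082,-.062,.003]),"low z",(o+X@[-.082,-.062,.003])[2])
for nm,dd in(("side",e),("top",d)):
    hsv=cv2.cvtColor(dd["color"],cv2.COLOR_RGB2HSV)
    m=cv2.inRange(hsv,(8,90,60),(19,255,255))
    n,l,st,c=cv2.connectedComponentsWithStats(m)
    for i in range(1,n):
        q=tl(dd,c[i],.0105)
        if st[i][4]>5 and abs(q[0])<.11 and abs(q[1])<.1: print(nm,c[i].round(1),st[i],(q*1e3).round(0),"dist",round(1e3*np.linalg.norm(q-[-.082,-.062,.003])))
E
python3 loc.py
python3 - <<'E'
import sys; sys.argv=['']
exec(open('loc.py').read().split('for nm')[0])
for nm,dd,px in(("side",e,(236.8,161.1)),("top",d,(217.1,212.9))):
    for h in(.0105,.014):
        q=tl(dd,px,h);print(nm,h,(q*1e3).round(),np.linalg.norm(q-[-.082,-.062,.003]).round(4))
E
```

```text
corner px [[242.75407618 186.66383702]] low z 0.12815866161860578
side [236.8 161.6] [233 158   8   8  45] [-74.  10.  11.] dist 73
side [244.  174.4] [237 170  20  11 101] [-66. -36.  10.] dist 32
top [218.6 211.9] [217 209   4   7  27] [-72.   7.  10.] dist 70
corner px [[242.75198347 186.66136372]] low z 0.12815405163431165
side 0.0105 [-73.  11.  10.] 0.0743
side 0.014 [-72.   9.  14.] 0.0725
top 0.0105 [-73.  11.  11.] 0.0735
top 0.014 [-71.  12.  14.] 0.0754
```

All visible bushes are within 75 mm of the corner. I'll hold briefly, then check that they are still, that there's no brass outside the tote, and the mean load.

```bash
python3 -m handwheel '0 0 0 0 0 0 0;0 0 0 0 0 0 0;0 0 0 0 0 0 0;0 0 0 0 0 0 0;0 0 0 0 0 0 0;0 0 0 0 0 0 0;0 0 0 0 0 0 0;0 0 0 0 0 0 0' >/dev/null; python3 loc.py
python3 - <<'E'
from h import *
import numpy as np
f=[]
for i in range(16):
    e=get_image("side"); f.append(status.observe()["ft_force"][2])
print("Fz",np.mean(f),np.std(f)/4)
B=lambda im:cv2.inRange(cv2.cvtColor(im,cv2.COLOR_RGB2HSV),(8,90,60),(19,255,255))
for n in("top","side"):
    im=get_image(n)["color"]; m=B(im)&~cv2.dilate(B(cv2.imread(f"pics/{n}0.png")[:,:,::-1].copy()),np.ones((3,3)))
    k,l,st,c=cv2.connectedComponentsWithStats(m)
    print(n,[(c[i].round().tolist(),int(st[i][4])) for i in range(1,k) if st[i][4]>4])
g=get_image("side")["color"][166:188,232:264]
h=cv2.cvtColor(g,cv2.COLOR_RGB2HSV)
for r in h: print(' '.join('B' if 95<p[0]<130 and p[1]>90 else ('o' if 8<=p[0]<20 and p[1]>90 and p[2]>=110 else ('.' if 8<=p[0]<20 and p[1]>90 else ('Y' if 20<=p[0]<35 and p[1]>90 else '-'))) for p in r))
E
```

```text
corner px [[242.75297899 186.67336047]] low z 0.12815581799514386
side [242.2 172.1] [235 164  22  17 140] [-69. -27.  11.] dist 38
Fz -3.265983451703378 0.11420766906584436
top []
side [([242.0, 172.0], 143)]
Y - - o o o o o o o - - B B B B B B B B B B B B B B B B B B B B
Y - - o o o o o o o o - B B B B B B B B B B B B B B B B B B B B
Y Y - - o o o o o o o - B B B B B B B B B B B B B B - - B B B B
Y Y - - o o o o o o o - B B B B B B B B B - - - - - - - - B B B
Y Y Y - - o o o o o o - - B B B B B B B - - - o o Y Y - - B B B
Y Y Y - - o o o o o o o - - B B B B B B - o o o Y Y Y - B B B B
Y Y Y - - o o o o o o o o - B B B B B - - o o Y Y Y - - B B B B
Y Y Y Y - o o o o o o o o o - - - - - - o o Y Y Y Y - B B B B B
- Y Y Y Y o o o o o o o o o o o o o - o o Y Y Y Y - B B B B B B
- Y Y Y Y - o o o o o o o o o o o o o o Y Y Y Y - - B B B B B B
- Y Y Y Y - - o o o o o o o o o o o Y Y Y Y Y Y - B B B B B B B
- - Y Y Y - - o o Y o o o o o o Y Y Y Y Y Y - - B B B B B B B B
- - Y Y Y Y - o o o o o o Y Y Y Y Y Y Y Y - - B B B B B B B B B
- - Y Y Y Y o o o o o Y Y Y Y Y Y Y Y - - B B B B B B B B B - -
- - . Y Y Y Y o o o Y Y Y Y Y Y Y - - B B B B B B B B B - - - -
- - - Y Y Y Y o Y Y Y Y Y Y Y - - - B B B B B B B B - - - - - -
- - - Y Y Y Y Y Y Y Y Y Y - - - B B B B B B B B B - - - - - - -
- - - - Y Y Y Y Y Y Y - - B B B B B B B B B B - - - - - - - - -
- - - - Y Y Y Y Y - - B B B B B B B B B B - - - - - - - - - - -
- - - - Y Y Y Y - - B B B B B B B B B - - - - - - - - - - - - -
- - - - - Y Y - B B B B B B B B B - - - - - - - - - - - - - - -
- - - - - - - - B B B B B B B - - - - - - - - - - - - - - - - -
```

The last bush was still sliding when I measured it and has now joined the pile. The pile's centroid is steady and no brass is visible outside the tote. Handing in.

```bash
python3 loc.py; python3 -c "
from rig import env,status
print(status.observe()['time_s']); print(env.close_job())"
```

```text
corner px [[242.75200127 186.67096559]] low z 0.1281456580478561
side [242.  172.3] [235 164  22  18 143] [-69. -27.  11.] dist 38
21.3167
the job is handed in; nothing more can be done
None
```

I handed the job in at 21.3 s: scoop emptied and back on the bench, tote held still at about 40° with its low corner 128 mm up, and the bushes in one still pile there. I saw all five in the tote before the lift but couldn't count them one by one in the pile; no brass showed outside the tote, the load read 3.27 N against about 3.7 N nominal, and hand-in gave no verdict.

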